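# Refit the hotplate's control knob and turn it off

## Task

The hotplate's control knob was pulled off for cleaning. Put it back on its D-shaped spindle: press it lightly and turn it slowly until it drops fully home, level on the panel, then turn it to the off mark and let go. Do not force it, and leave the other things on the worktop where they are.

Things in the scene. Friction and masses are not known exactly. Their poses are not given: they have to be found in the camera images.
- knob: the loose control knob, black plastic, upright on the worktop, about 60 g: round skirt 48 mm in diameter and 20 mm high, with a bar grip on top, 45 mm high in all. Origin: centre of its underside; z up; x along the bar to its nose (pointer end, thin bright line on top). D bore from below on its axis, 16 mm deep: radius 8 mm, flat 4.2 mm from the axis on the pointer (+x) side
- knob_grip (a point): middle of the knob's bar grip, on the knob's axis 32 mm above its underside. The bar is 14 mm wide (knob y), 48 mm long (from 22 mm behind the axis to 26 mm ahead of it) and stands 25 mm above the skirt; fingertips fit beside it above the skirt's top
- knob_pointer (a point): point under the knob's pointer nose, 26 mm from the knob's axis along +x, level with its underside
- hotplate: table-top electric hotplate, a steel box 260 mm (x) by 240 mm (y), flat top 55 mm above the worktop. Fixed, but stands elsewhere each time, turned a little. Origin: centre of its underside; x points from its control strip to its round heating plate (152 mm in diameter, 12 mm high, centred 48 mm from the origin along +x)
- spindle_foot (a point): where the upright brass spindle's axis meets the hotplate's flat top, 95 mm from the hotplate's centre along its -x; axes as the hotplate's. Spindle: D-shaped, radius 7 mm, flat 3.2 mm from its axis, its round side chamfered 1.5 mm on top. Home, the knob's underside lies flat on the hotplate's top, its pointer on the side of the spindle's flat, with about 9 degrees of play
- spindle_top (a point): 11.5 mm above spindle_foot: about the spindle's top, which really stands 8 to 15 mm above the hotplate (varies, not measured). A knob not yet keyed rests on it, so no nearer than 8 mm to the hotplate's top. Pressed with over about 8 N, an unkeyed knob may drag the spindle round with it. Over 30 N in all between knob and hotplate, pressing or wedging, spoils it
- off_mark (a point): where the pointer nose belongs at off: 26 mm from the spindle's axis toward the heating plate (hotplate +x); a dark dash is printed just outside it, dots follow anticlockwise. The spindle was left on: its flat faces 35 to 115 degrees anticlockwise from above of off; not measured. It turns stiffly (0.04 N m) from off (a stop) to 149 degrees and stays where left
- garlic: bulb of garlic, 53 mm, stands on the worktop; leave alone. Garlic and knob lie one on either side of the hotplate, either way round
- shell_dish: shallow white scalloped dish 74x104x29 mm on the worktop; leave alone
- tin_half: round food tin, 75 mm in diameter, 58 mm high; leave alone
- salt_shaker: salt shaker, 44 mm in diameter, 90 mm high; leave alone
- jam_jar: jam jar, 72 mm in diameter, 102 mm high; leave alone
Things that resemble listed ones, but are neither listed nor needed, are in the scene too. Of the things shaped like the knob, the black one is meant.

How it is judged:
On the way, in this order (a step that is already met when the one before it is completed fails the run):
1. the knob sits fully home on the spindle (horizontal distance between knob and spindle_foot below 0.003 m and z of knob in the frame of spindle_foot below 0.0025 m and angle between knob's own z axis and vertical below 0.1 rad), for 0.2 s.
2. the fitted knob is turned to the off mark (horizontal distance between knob_pointer and off_mark below 0.007 m and z of knob in the frame of spindle_foot below 0.004 m), for 0.2 s.
At the end, for the whole second after the job is handed in: The knob is home on the spindle (underside within 2.5 mm of the hotplate's top, axis within 3 mm, upright within 0.1 rad), its pointer nose within 7 mm (15 degrees) of the off mark, released and at rest (all of step 1 and horizontal distance between knob_pointer and off_mark below 0.007 m and linear speed of knob below 0.02 m/s); the robot touches nothing.
It fails at once if knob and hotplate pressed or wedged together with more than 30 N (contact force between knob and hotplate above 30 N).
It fails at once if a bystander is moved by more than 25 mm (distance of any of garlic, shell_dish, tin_half, salt_shaker, jam_jar from where it was at the start of the episode above 0.025 m).
It also fails if it takes over 69 s, if anything falls off the work surface, if the arm or the gripper's body presses on something with over 40 N, if the wrist force passes 120 N, or if a joint passes its speed limit or range.

## Robot

A 6-joint arm with a two-finger parallel gripper is mounted at the origin on a cart in front of the work surface, level with it; the furniture and walls round the work are solid. World frame = base frame: x ahead of the robot, y to its left, z up, the work surface at z = 0. Lengths are in m, angles in rad, forces in N, time in s.
With the tool pointing down it reaches from about 0.35 to 0.85 m from the base axis. Payload 8.1 kg.
Tool frame: the origin (TCP) lies midway between the tips of the shut fingers; the grasp point (between the pads) lies 19 mm behind it; z points along the fingers, y is the line along which they close (so a half turn about z gives the same grasp; the last joint's range is limited). The gripper opens to 93 mm and grips with 3 to 60 N. Pads are 15 mm wide; open, the fingers measure 128 mm over their backs; the gripper's body (75 mm by 188 mm) begins 65 mm behind the grasp point.
Start: joints at [1.13, 0.13, 1.488, -0, 1.523, -0.085], TCP at [0.209, 0.562, 0.219] pointing down, gripper open.
Joint ranges: [-2.96, 2.96], [-0.89, 2.26], [0.02, 2.5], [-1.34, 4.48], [0, 2.73], [-2.66, 2.66]. Speed limits (rad/s): [2.39, 2.39, 2.79, 3.14, 3.14, 3.14].

## Interface

Orientations are given as a rotation vector (axis times angle).
In Python, from plant import read_state, read_camera, camera_model, close_job gives the robot as it stands. The module is installed in compiled form; this text tells all that it offers.
- The arm moves only by the tool carry_out, never from a script. Its argument "moves" is a list of rows, each an object of numbers: "jaw": the finger opening in m, from 0 to 0.093; "dx", "dy", "dz": the shift along the tool's x, y, z in m; "yaw": the turn about the tool's z in rad. In form: [{"jaw": .., "dx": .., "dy": .., "dz": .., "yaw": ..}, ...]. A call has 1 to 8 rows; each row shifts and turns the commanded pose from where the row before left it, along the tool's axes as they then stand; what a row does not reach is not made up. A row lasts 1/8 s, in which the tool goes at most 62.5 mm and 10.7 degrees, less where a joint would pass 70% of its speed; a pose out of reach is approached as far as the arm can. A call is refused whole if a number of a shift passes 0.0625 or a number of a turn 0.188, either way. A call with a gripper value outside its range is refused whole. The fingers move at their own pace and stop on an object; "grip_force" is the grip in N (left out, the last holds). Time passes only in rows, so rows that do not move let the fingers close. It gives the time, the measured TCP pose, the force, the opening and the grip force at its end, in the units of the state.
- read_state(): the state, without advancing time (a new reading comes with each control period).
- read_camera(name): name is "side" or "top"; returns the picture (384x512x3 uint8, red, green, blue); there is no depth.
- camera_model(name): a dict with "camera_matrix" (3x3 intrinsics, pixels), "k1" (the pictures are not rectified: a ray, as slopes to the right and down, at radius r is drawn at 1 + k1 r^2 times it, then the intrinsics apply), "view" (4x4, takes a point from world to camera coordinates). Camera axes: x right, y up, looking along -z (the intrinsics and any distortion apply to the point x, -y, -z); pixel columns grow to the right and rows downward; lengths in m; the calibration is good to about 2 mm. A picture is of the moment at which its call begins. camera_model takes no time and is no camera call.
- close_job(): hands the job in; it is judged then, once.
The state is a dict: "t": time; "q": joint angles; "dq": joint speeds; "joint_torque": joint torques, N m; "tool_pos": TCP position; "orientation": TCP orientation; "force": force on the tool from outside, world axes, zero at the start; "wrist_torque": the same for the moment, N m; "opening": finger opening in m; "gripper_force": force on a finger pad.
Only numpy, scipy, OpenCV 4.12 (cv2) and the standard library are available. Lean on these libraries where they do the work, as an engineer would, in place of code of your own. Each camera call takes 0.05 s, during which the arm holds its last target. There are 200 camera calls.

## Working session

There is one attempt and no reset: what is moved stays moved. The work goes in short steps, Python scripts to look and compute and a tool call to move; the robot and the scene stay as the last step left them, time stands still between calls to the robot, and variables do not carry over. Pictures are saved under pics/ and viewed, at most 10 in all, crops included, and the job is handed in when it is done.

Besides the shell and the picture viewer there is one more tool, called after ">>>" as name(argument=value, ...), one argument or row to a line, values as JSON. carry_out: Moves the arm, as the interface text tells. Its arguments: {"type":"object","properties":{"moves":{"type":"array","items":{"type":"object","properties":{"jaw":{"type":"number"},"dx":{"type":"number"},"dy":{"type":"number"},"dz":{"type":"number"},"yaw":{"type":"number"}}}},"grip_force":{"type":"number"}},"required":["moves"]}

```bash
mkdir -p pics; cat > h.py <<'E'
import numpy as np, cv2
from plant import *
def ray(n,u,v):
    m=camera_model(n);K=np.array(m["camera_matrix"]);V=np.array(m["view"])
    p=cv2.undistortPoints(np.array([[[u,v]]],float),K,np.array([m["k1"],0,0,0,0.]))[0,0] if 0 else None
    d=np.linalg.solve(K,[u,v,1.]);d=d[:2]/d[2];x=d.copy()
    for _ in range(30): x=d/(1+m["k1"]*(x@x))
    R=V[:3,:3];return -R.T@V[:3,3], R.T@np.array([x[0],-x[1],-1.])
def at(n,u,v,z):
    o,d=ray(n,u,v);return o+d*(z-o[2])/d[2]
def proj(n,P):
    m=camera_model(n);V=np.array(m["view"]);c=V[:3,:3]@np.array(P)+V[:3,3]
    s=np.array([c[0]/-c[2],-c[1]/-c[2]]);s=s*(1+m["k1"]*(s@s));K=np.array(m["camera_matrix"])
    return (K@[s[0],s[1],1])[:2]
E
python3 - <<'E'
from h import *
for n in("top","side"):
    i=read_camera(n);cv2.imwrite(f"pics/{n}0.png",i[:,:,::-1]); 
    cv2.imwrite(f"pics/{n}0b.png",cv2.resize(i[:,:,::-1],(800,600),interpolation=cv2.INTER_CUBIC))
    print(n,np.round(ray(n,256,192),3),camera_model(n)["k1"],camera_model(n)["camera_matrix"])
s=read_state();print(s)
E
```

```text
top [[ 0.348  0.123  1.331]
 [ 0.167 -0.005 -0.986]] -0.018840670679143957 [[453.97999591   0.         253.83797319]
 [  0.         453.97999591 191.63668814]
 [  0.           0.           1.        ]]
side [[ 0.159 -1.03   1.163]
 [ 0.254  0.718 -0.648]] -0.10838145080770807 [[487.23238923   0.         262.69974944]
 [  0.         487.23238923 198.9567786 ]
 [  0.           0.           1.        ]]
{'t': 0.1, 'q': array([ 1.12956455e+00,  1.31101492e-01,  1.48917474e+00, -2.37041271e-05,
        1.52299992e+00, -8.53601422e-02]), 'dq': array([-0.00041663, -0.00190147, -0.00249491, -0.00018053, -0.00034322,
       -0.00122965]), 'joint_torque': array([ 1.29813012e-03, -5.61332738e+01, -4.93099952e+01,  7.70698185e-02,
        2.89583701e-02, -1.82463896e-05]), 'tool_pos': array([0.20878722, 0.56194811, 0.21768049]), 'orientation': array([-5.55981269e-01, -3.09158106e+00,  2.56264445e-03]), 'force': array([ 0.57315639, -0.26342445, -0.28680393]), 'wrist_torque': array([ 0.06928185, -0.02417004,  0.00689281]), 'gripper_force': 0.0, 'opening': 0.09314327655490494}
```

View pics/top0b.png

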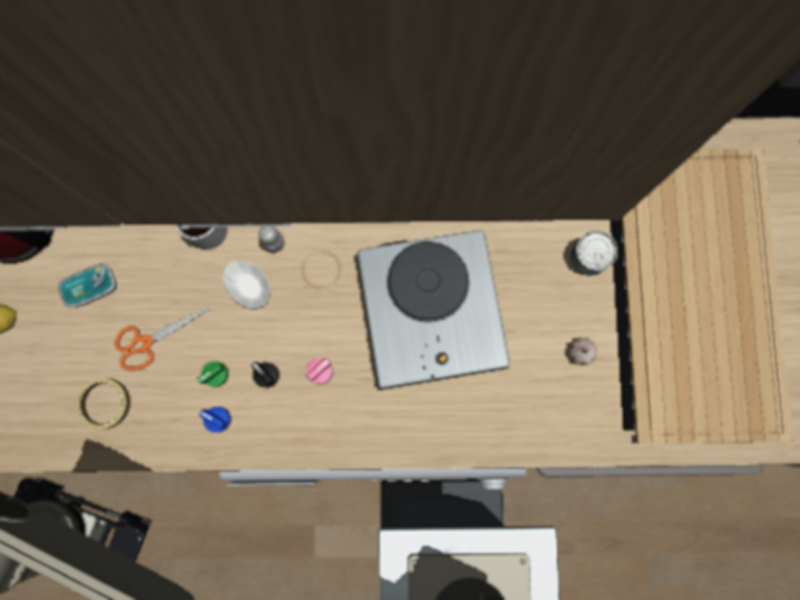

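View pics/side0b.png

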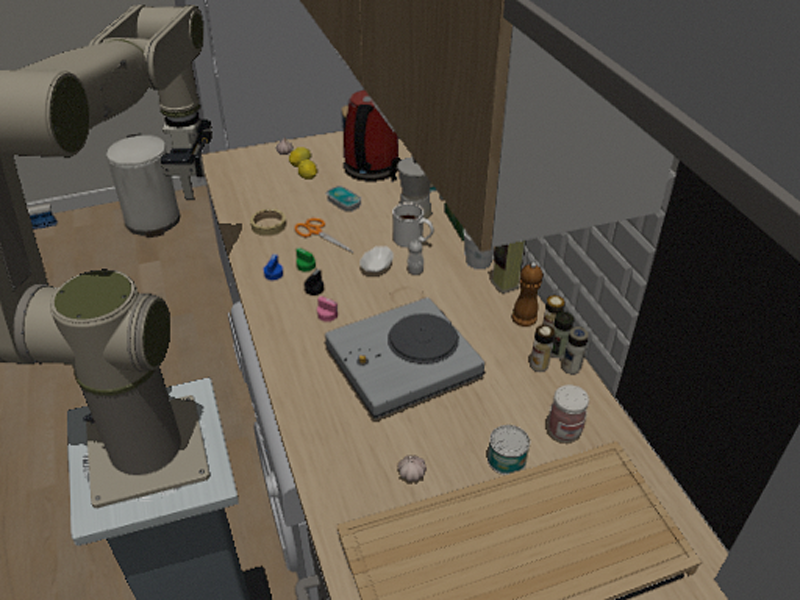

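In the 800x600 top view the knob-shaped things are black (265,374), green (213,374), blue (216,419) and pink (320,371). I choose the black one. The spindle is at (442,358). Next I check both in a close crop.

```bash
python3 - <<'E'
import cv2,numpy as np
a=cv2.imread("pics/top0.png");b=cv2.imread("pics/side0.png")
r=lambda i,x,y:cv2.resize(i[y:y+30,x:x+40],(400,300),interpolation=cv2.INTER_CUBIC)
# top: knob, spindle; side: knob, spindle
im=np.vstack([np.hstack([r(a,150,224),r(a,260,212)]),np.hstack([r(b,182,166),r(b,214,213)])])
cv2.imwrite("pics/crop1.png",im)
E
```

```text
(no output)
```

View pics/crop1.png

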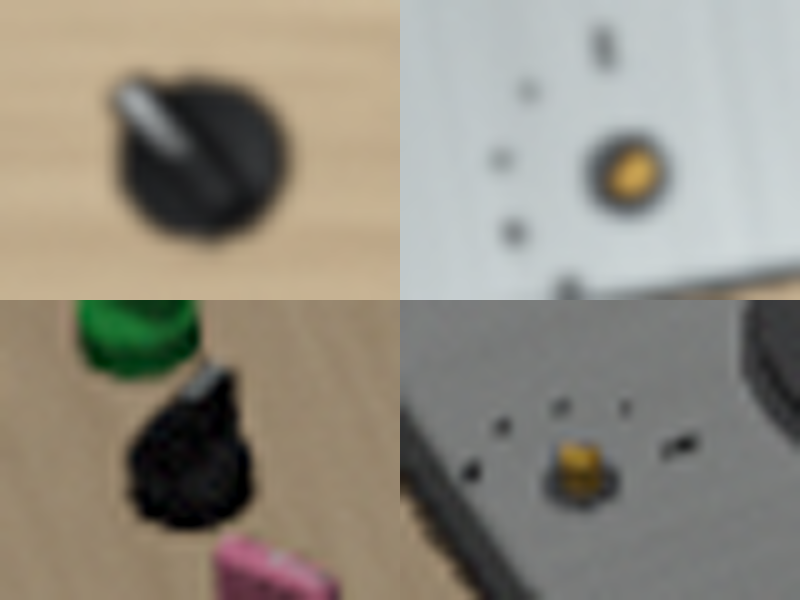

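The crop confirms the black knob: its skirt is centred at top px (169.9,239.4) and the bright nose is at (162.3,232.3). The spindle collar is at (282.2,228.9), and the off dash is above it at (279.8,216.3). The brass flat seems to face up-left.

```bash
python3 - <<'E'
from h import *
c=lambda x,y,ox,oy:(ox+(x+.5)/10-.5,oy+(y+.5)/10-.5)
K=at("top",*c(204,158,150,224),.015);N=at("top",*c(128,88,150,224),.045);T=at("top",*c(240,205,150,224),.045)
S=at("top",*c(627,173,660-400,212)if 0 else c(227,173,260,212),.056)
D=at("top",*c(202,47,260,212),.055)
print("knob",K,"nose",N,"tail?",T)
print("nose dir",np.degrees(np.arctan2(*(N-K)[1::-1])),np.linalg.norm((N-K)[:2]))
print("spindle",S,"dash",D,np.linalg.norm(D-S),np.degrees(np.arctan2(*(D-S)[1::-1])))
cs=[np.array(p)*.64-.18 for p in[(357,248),(485,232),(509,368),(379,387)]]
C=[at("top",*p,.055)for p in cs];print("corners",np.round(C,4),"centre",np.mean(C,0))
for i in range(4):d=C[(i+1)%4]-C[i];print(np.linalg.norm(d),np.degrees(np.arctan2(d[1],d[0])))
P=at("top",428*.64-.18,280*.64-.18,.067);print("plate",P,np.linalg.norm((P-S)[:2]),np.degrees(np.arctan2(*(P-S)[1::-1])))
# side: spindle collar at (180,185) low row; 
s2=at("side",*c(181,187,214,213),.056);print("side spindle",s2)
k2=at("side",*c(192,462-300+0,182,166),.02);print("side knob skirt-ish",k2)
n2=at("side",*c(217,66,182,166),.045);print("side nose",n2)
st=read_state();from scipy.spatial.transform import Rotation as R
print(R.from_rotvec(st["orientation"]).as_matrix().round(3))
E
```

```text
knob [0.43429729 0.3661107  0.015     ] nose [0.45230413 0.38251929 0.045     ] tail? [0.41900339 0.35013199 0.045     ]
nose dir 42.34110578266164 0.02436160524126973
spindle [0.45778458 0.04344775 0.056     ] dash [0.49355076 0.04970855 0.055     ] 0.03632378670191457 9.928915777594803
corners [[ 0.6625  0.1949  0.055 ]
 [ 0.6905 -0.0426  0.055 ]
 [ 0.4383 -0.0778  0.055 ]
 [ 0.4069  0.1558  0.055 ]] centre [0.54957949 0.05757089 0.055     ]
0.23908492477257468 -83.27996202470842
0.2546307162118017 -172.04258899075552
0.23571991185003766 97.6564657384809
0.2585767573550016 8.691421958814132
plate [0.5985055 0.0653298 0.067    ] 0.14241208280318213 8.838684806290024
side spindle [0.45508901 0.03821057 0.056     ]
side knob skirt-ish [0.43259028 0.35784559 0.02      ]
side nose [0.44942117 0.37928625 0.045     ]
[[-0.937  0.348 -0.001]
 [ 0.348  0.937 -0.002]
 [ 0.    -0.002 -1.   ]]
```

>>> carry_out(
  moves=[
    {"jaw":0.093,"dx":-0.04,"dy":-0.015},
    {"dx":-0.04,"dy":-0.015},
    {"dx":-0.04,"dy":-0.015},
    {"dx":-0.04,"dy":-0.015},
    {"dx":-0.04,"dy":-0.015},
    {"dx":-0.04,"dy":-0.015},
    {"dx":-0.04,"dy":-0.015},
    {"jaw":0.05,"yaw":0.184},
  ],
)

```text
invalid input at $.moves[0]: expected keys jaw, dx, dy, dz, yaw
```

>>> carry_out(
  moves=[
    {"jaw":0.05,"yaw":0.184},
    {"yaw":0.184},
    {"yaw":0.184},
    {"yaw":0.184},
    {"yaw":0.184},
    {"yaw":0.184},
    {"yaw":0.184},
    {"yaw":0.184},
  ],
)

```text
invalid input at $.moves[0]: expected keys jaw, dx, dy, dz, yaw
```

>>> carry_out(
  moves=[
    {"yaw":0.184},
    {"yaw":0.184},
    {"dz":0.02},
    {"dz":0.02},
  ],
)

```text
invalid input at $.moves[0]: expected keys jaw, dx, dy, dz, yaw
```

```bash
cat >> h.py <<'E'
from scipy.spatial.transform import Rotation as Rot
def st():
    s=read_state();M=Rot.from_rotvec(s["orientation"]).as_matrix()
    print("t",round(s["t"],2),"p",s["tool_pos"].round(4),"a",np.degrees(np.arctan2(M[1,0],M[0,0])).round(2),"tilt",M[:2,2].round(4),"q",s["q"].round(2),"F",s["force"].round(2),"T",s["wrist_torque"].round(3),"open",round(s["opening"],4),"g",round(s["gripper_force"],1))
    return s,M
def to(P,a=None):
    s,M=st();print("tool shift",(M.T@(np.array(P)-s["tool_pos"])).round(4))
E
python3 -c "
from h import *
to([.4345,.365,.024])"
```

```text
t 0.1 p [0.2088 0.5619 0.2177] a 159.61 tilt [-0.0007 -0.0015] q [ 1.13  0.13  1.49 -0.    1.52 -0.09] F [ 0.57 -0.26 -0.29] T [ 0.069 -0.024  0.007] open 0.0931 g 0.0
tool shift [-0.2802 -0.1056  0.1938]
```

All keys are needed in every row.

>>> carry_out(
  moves=[
    {"jaw":0.093,"dx":-0.04,"dy":-0.015,"dz":0,"yaw":0},
    {"jaw":0.093,"dx":-0.04,"dy":-0.015,"dz":0,"yaw":0},
    {"jaw":0.093,"dx":-0.04,"dy":-0.015,"dz":0,"yaw":0},
    {"jaw":0.093,"dx":-0.04,"dy":-0.015,"dz":0,"yaw":0},
    {"jaw":0.05,"dx":-0.04,"dy":-0.015,"dz":0,"yaw":0},
    {"jaw":0.05,"dx":-0.04,"dy":-0.015,"dz":0,"yaw":0},
    {"jaw":0.05,"dx":-0.04,"dy":-0.015,"dz":0,"yaw":0},
    {"jaw":0.05,"dx":0,"dy":0,"dz":0,"yaw":0.184},
  ],
)

```text
t: 1.1
tool_pos: [0.4367, 0.3641, 0.218]
orientation: [0.846, 3.025, -0.002]
force: [-0.4, 0.8, -0.3]
opening: 0.0576
gripper_force: 0.0
```

>>> carry_out(
  moves=[
    {"jaw":0.05,"dx":0,"dy":0,"dz":0,"yaw":0.184},
    {"jaw":0.05,"dx":0,"dy":0,"dz":0,"yaw":0.184},
    {"jaw":0.05,"dx":0,"dy":0,"dz":0,"yaw":0.184},
    {"jaw":0.05,"dx":0,"dy":0,"dz":0,"yaw":0.184},
    {"jaw":0.05,"dx":0,"dy":0,"dz":0,"yaw":0.184},
    {"jaw":0.05,"dx":0,"dy":0,"dz":0,"yaw":0.184},
    {"jaw":0.05,"dx":0,"dy":0,"dz":0,"yaw":0.184},
    {"jaw":0.05,"dx":0,"dy":0,"dz":0,"yaw":0.184},
  ],
)

```text
t: 2.1
tool_pos: [0.4346, 0.3663, 0.2181]
orientation: [2.659, 1.674, -0.002]
force: [-1.0, 0.2, 0.5]
opening: 0.0497
gripper_force: 0.0
```

>>> carry_out(
  moves=[
    {"jaw":0.05,"dx":0,"dy":0,"dz":0,"yaw":0.184},
    {"jaw":0.05,"dx":0,"dy":0,"dz":0,"yaw":0.184},
    {"jaw":0.05,"dx":0,"dy":0,"dz":0.03,"yaw":0},
    {"jaw":0.05,"dx":0,"dy":0,"dz":0.03,"yaw":0},
    {"jaw":0.05,"dx":0,"dy":0,"dz":0.03,"yaw":0},
    {"jaw":0.05,"dx":0,"dy":0,"dz":0,"yaw":0},
  ],
)

```text
t: 2.85
tool_pos: [0.4327, 0.365, 0.1253]
orientation: [2.915, 1.167, -0.01]
force: [0.1, -0.9, 0.3]
opening: 0.0499
gripper_force: 0.0
```

```bash
python3 -c "
from h import *
to([.4345,.365,.024])
i=read_camera('side')[:,:,::-1];j=read_camera('top')[:,:,::-1]
r=lambda i,x,y:cv2.resize(i[y:y+75,x:x+50],(400,600),interpolation=cv2.INTER_CUBIC)
cv2.imwrite('pics/g1.png',np.hstack([r(i,175,120),r(j,140,205)]))"
```

```text
t 2.85 p [0.4327 0.365  0.1253] a 43.65 tilt [-0.0054 -0.0037] q [0.61 0.11 1.68 0.   1.35 1.42] F [ 0.06 -0.88  0.32] T [-0.09   0.073  0.032] open 0.0499 g 0.0
tool shift [0.002  0.0013 0.1013]
```

View pics/g1.png

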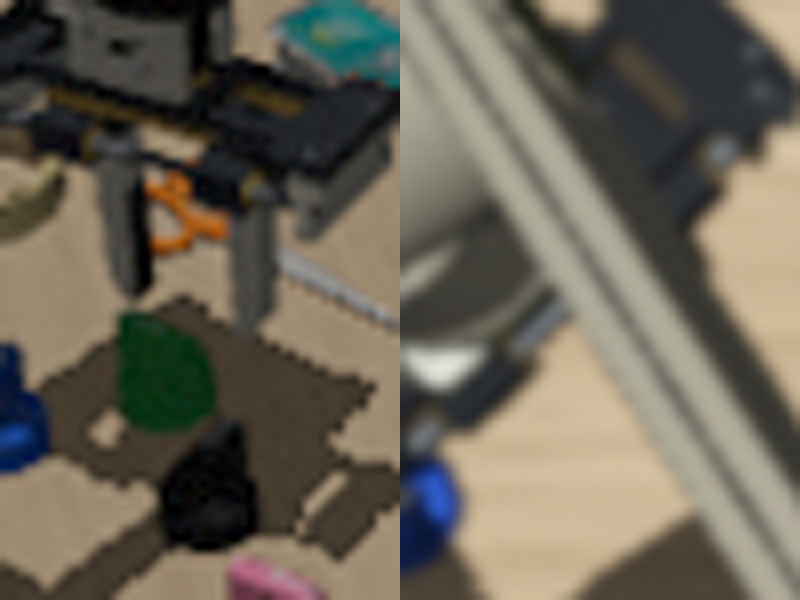

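The side view shows the open fingers above the black knob, with tips at crop (133,295) and (245,325). The arm hides the knob in the top view. I check the side camera's bias against the known TCP.

```bash
python3 -c "
from h import *
s,M=st();print(proj('side',s['tool_pos']),'seen 198.2 158.3')
print(at('side',198.2,158.3,s['tool_pos'][2]))
for k in [(.4345,.365),(.4326,.3615)]:
  k=np.array([*k,0]);u=np.array([np.cos(.76),np.sin(.76),0])
  for p in (k+u*.026+[0,0,.045],k+u*.026+[0,0,.038]): print((proj('side',p)-[175,120]+.45)*8)
  q=[(proj('side',k+[.024*np.cos(t),.024*np.sin(t),z])-[175,120]+.45)*8 for t in np.linspace(0,6.3,100) for z in(0,.02)];q=np.array(q);print('skirt bounds',q.min(0),q.max(0))
"
```

```text
t 2.95 p [0.4349 0.3665 0.1291] a 43.65 tilt [-0.0002 -0.0001] q [0.61 0.11 1.68 0.   1.36 1.42] F [0.98 0.4  0.28] T [-0.065  0.118 -0.043] open 0.0504 g 0.0
[198.67501274 156.52698964] seen 198.2 158.3
[0.43069683 0.35667092 0.12913964]
[235.81927166 414.55521297]
[236.79108668 426.39426316]
skirt bounds [158.02652802 455.35069549] [264.05387835 553.69661058]
[233.75935914 419.76556058]
[234.73832726 431.61116086]
skirt bounds [155.83953625 460.57962738] [262.0583402  559.15529961]
```

>>> carry_out(
  moves=[
    {"jaw":0.05,"dx":-0.0013,"dy":0.0008,"dz":0.03,"yaw":0},
    {"jaw":0.05,"dx":0,"dy":0,"dz":0.03,"yaw":0},
    {"jaw":0.05,"dx":0,"dy":0,"dz":0.025,"yaw":0},
    {"jaw":0.05,"dx":0,"dy":0,"dz":0.012,"yaw":0},
    {"jaw":0.05,"dx":0,"dy":0,"dz":0.006,"yaw":0},
    {"jaw":0.05,"dx":0,"dy":0,"dz":0,"yaw":0},
    {"jaw":0.05,"dx":0,"dy":0,"dz":0,"yaw":0},
  ],
)

```text
t: 3.82
tool_pos: [0.4352, 0.3655, 0.0269]
orientation: [-2.916, -1.168, -0.003]
force: [-0.2, -1.0, -0.1]
opening: 0.0503
gripper_force: 0.0
```

```bash
python3 -c "
from h import *
to([.4345,.365,.024])"
```

```text
t 3.83 p [0.4352 0.3655 0.0269] a 43.65 tilt [0.0015 0.001 ] q [ 0.61  0.22  1.75 -0.    1.17  1.42] F [-0.16 -0.98 -0.14] T [-0.03   0.111 -0.001] open 0.0503 g 0.0
tool shift [-0.0009 -0.0001  0.0029]
```

>>> carry_out(
  grip_force=20,
  moves=[
    {"jaw":0.05,"dx":-0.0005,"dy":0,"dz":0.0025,"yaw":0},
    {"jaw":0.03,"dx":0,"dy":0,"dz":0,"yaw":0},
    {"jaw":0.005,"dx":0,"dy":0,"dz":0,"yaw":0},
    {"jaw":0.005,"dx":0,"dy":0,"dz":0,"yaw":0},
    {"jaw":0.005,"dx":0,"dy":0,"dz":0,"yaw":0},
    {"jaw":0.005,"dx":0,"dy":0,"dz":0,"yaw":0},
  ],
)

```text
t: 4.58
tool_pos: [0.4341, 0.3647, 0.0232]
orientation: [-2.916, -1.168, 0.0]
force: [-0.2, 0.1, -0.2]
opening: 0.014
gripper_force: 20.0
```

```bash
python3 -c "
from h import *
st()"
```

```text
t 4.58 p [0.4341 0.3647 0.0232] a 43.65 tilt [-0.0001  0.    ] q [0.61 0.22 1.76 0.   1.16 1.42] F [-0.2   0.15 -0.22] T [-0.035  0.234 -0.021] open 0.014 g 20.0
```

>>> carry_out(
  moves=[
    {"jaw":0.005,"dx":0,"dy":0,"dz":-0.02,"yaw":0},
    {"jaw":0.005,"dx":0,"dy":0,"dz":-0.04,"yaw":0},
    {"jaw":0.005,"dx":0,"dy":0,"dz":-0.04,"yaw":0},
    {"jaw":0.005,"dx":0,"dy":0,"dz":-0.02,"yaw":0},
    {"jaw":0.005,"dx":-0.02,"dy":0.024,"dz":0,"yaw":0},
    {"jaw":0.005,"dx":-0.03,"dy":0.036,"dz":0,"yaw":0},
    {"jaw":0.005,"dx":-0.03,"dy":0.036,"dz":0,"yaw":0},
    {"jaw":0.005,"dx":-0.03,"dy":0.036,"dz":0,"yaw":0},
  ],
)

```text
t: 5.58
tool_pos: [0.4453, 0.1918, 0.1431]
orientation: [2.916, 1.168, -0.0]
force: [0.7, -1.3, 0.4]
opening: 0.0138
gripper_force: 20.0
```

>>> carry_out(
  moves=[
    {"jaw":0.005,"dx":-0.03,"dy":0.036,"dz":0,"yaw":0},
    {"jaw":0.005,"dx":-0.03,"dy":0.036,"dz":0,"yaw":0},
    {"jaw":0.005,"dx":-0.03,"dy":0.036,"dz":0,"yaw":0},
    {"jaw":0.005,"dx":-0.0066,"dy":0.009,"dz":0,"yaw":0},
    {"jaw":0.005,"dx":0,"dy":0,"dz":0,"yaw":0},
    {"jaw":0.005,"dx":0,"dy":0,"dz":0,"yaw":0},
    {"jaw":0.005,"dx":0,"dy":0,"dz":0,"yaw":0},
  ],
)

```text
t: 6.45
tool_pos: [0.4564, 0.043, 0.1431]
orientation: [-2.915, -1.17, 0.0]
force: [0.8, -0.1, 0.2]
opening: 0.0137
gripper_force: 20.0
```

```bash
python3 -c "
from h import *
to([.4565,.042,.143])
i=read_camera('side')[:,:,::-1];j=read_camera('top')[:,:,::-1]
cv2.imwrite('pics/side2.png',i);cv2.imwrite('pics/top2.png',j)
r=lambda i,x,y:cv2.resize(i[y:y+60,x:x+40],(400,600),interpolation=cv2.INTER_CUBIC)
cv2.imwrite('pics/g2.png',np.hstack([r(i,212,175),r(j,262,200)]))"
```

```text
t 6.45 p [0.4564 0.043  0.1431] a 43.74 tilt [-0.0003  0.0003] q [-0.02 -0.21  1.96  0.    1.39  0.79] F [ 0.81 -0.08  0.18] T [-0.047  0.101  0.01 ] open 0.0137 g 20.0
tool shift [-0.0006  0.0008  0.0001]
```

View pics/g2.png

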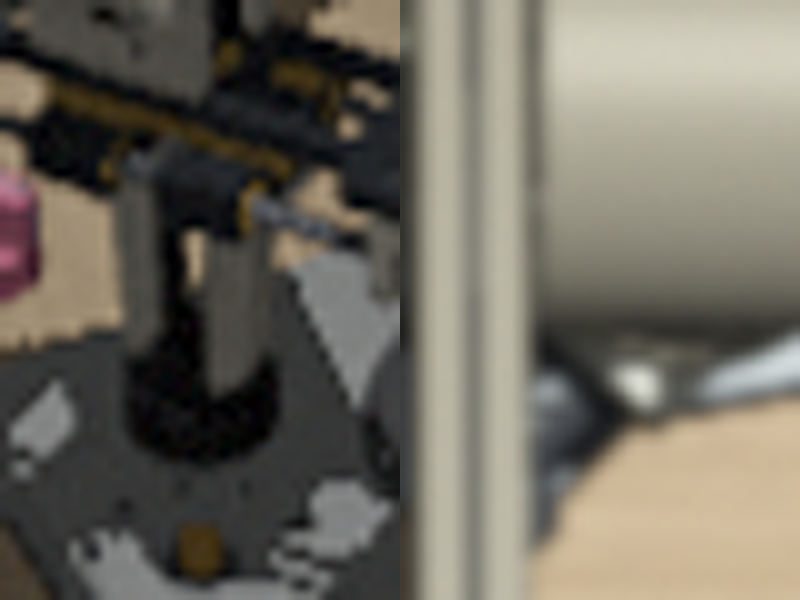

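The side view shows the held knob with its skirt at crop columns 127–280 and bottom row 465. The spindle stands below it at columns 181–223. The arm blocks the top view. I compare both through the same camera so that its bias cancels.

```bash
python3 - <<'E'
from h import *
from scipy.optimize import fsolve,least_squares
i=cv2.imread('pics/side2.png');g=i.max(2).astype(int)
print(g[207:224,222:243])
o=cv2.imread('pics/side0.png');print("spindle R-B");print((o[224:238,226:240,2].astype(int)-o[224:238,226:240,0]));print(o[224:238,226:240].max(2))
off=np.array([212,175])
def b(x,y,z0,r=.024):
    q=np.array([(proj('side',[x+r*np.cos(t),y+r*np.sin(t),z])-off+.45)*10 for t in np.linspace(0,6.3,200) for z in(z0,z0+.02)]);return q[:,0].min(),q[:,0].max(),q[:,1].max()
f=least_squares(lambda p:np.array(b(*p,.1199))-[127,280,465],[.456,.043],diff_step=1e-3)
print(f.x,f.fun)
c=lambda x,y,ox,oy:(ox+(x+.5)/10-.5,oy+(y+.5)/10-.5)
for h in(.008,.0115,.015):
  r=.007;q=[[(proj('side',[.4565+r*np.cos(t),.042+r*np.sin(t),z])-[214,213]+.45)*10 for t in np.linspace(0,6.3,100)] for z in (.055,.055+h)]
  q=np.array(q);print(h,q.min(1),q.max(1))
E
```

```text
[[124 125  89  74  78  70  34   8  14  12  42  71  75  75  74  67  65  58
   56  55  53]
 [ 50  51  64  74  74  50  23   0  10   5  35  72  74  76  74  65  65  54
   55  55  53]
 [ 55  57  59  69  58  31   5  11   1   7  39  70  75  73  74  65  57  58
   53  56  56]
 [ 58  55  46  42  35  21  16  13   6   6  35  73  76  77  71  63  38  44
   52  58  57]
 [ 55  58  33  16  11  14  10  13  13   2  35  73  76  76  71  50  17  27
   50  54  55]
 [ 57  57  40  13  11  16  11  10   7  15  35  75  79  76  58  26   5  21
   54  56  57]
 [ 57  57  37  19  15   8   9  13  14  12  26  64  63  57  29  13  12  16
   53  54  56]
 [ 57  60  37  23  24  18   6   7   9   9   9  41  30  10  10   4   8  21
   56  59  56]
 [ 54  57  32  13  21  11  22  16   3  10   6   9   0  10   5   3   8  15
   53  58  57]
 [ 56  57  36  14  13  10  20  22  26  19   3  13   8   2  17   9   8  16
   54  57  57]
 [ 53  59  37  16   9  12  19  22  20  15   5  13  16   9   9   8   8  32
   52  56  55]
 [ 54  59  48  19  11  11   5  17   9  14  15  15   6  10   7   4  10  46
   54  55  54]
 [ 53  56  58  37  20   7   8  1
[... 3151 characters left out ...]
^^^^^^^^^^^^^^^^^^^^
                             mf)
                             ^^^
    df = [f_eval - f0 for f_eval in f_evals]
                                    ^^^^^^^
    f = np.atleast_1d(self.fun(x, *self.args, **self.kwargs))
                      ~~~~~~~~^^^^^^^^^^^^^^^^^^^^^^^^^^^^^^
    return np.atleast_1d(self.fun(x))
                         ~~~~~~~~^^^
    return self.f(x, *self.args, **self.kwargs)
           ~~~~~~^^^^^^^^^^^^^^^^^^^^^^^^^^^^^^
  File "<stdin>", line 9, in <lambda>
  File "<stdin>", line 8, in b
  File "h.py", line 12, in proj
    m=camera_model(n);V=np.array(m["view"]);c=V[:3,:3]@np.array(P)+V[:3,3]
ValueError: time passes only in moves, steps and waits
```

```bash
python3 - <<'E'
s=open('h.py').read()
s=s.replace("from plant import *","from plant import *\nimport functools\n_cm=camera_model\ncamera_model=functools.cache(_cm)",1)
open('h.py','w').write(s)
E
cat > fit.py <<'E'
from h import *
from scipy.optimize import least_squares
T=np.linspace(0,6.3,150)
def b(x,y,zs,r):
    q=np.array([proj('side',[x+r*np.cos(t),y+r*np.sin(t),z]) for t in T for z in zs]);return np.array([q[:,0].min(),q[:,0].max(),q[:,1].max()])
def knob(obs,z):
    return least_squares(lambda p:b(*p,(z,z+.02),.024)-obs,[.456,.043],diff_step=1e-3)
E
python3 - <<'E'
from fit import *
f=knob([224,239.45,221.4],.1199);print("knob",f.x,f.fun)
f=least_squares(lambda p:b(p[0],p[1],(.055,),p[2])-[227.92,235.55,233.76],[.456,.043,.01],diff_step=1e-3);print("collar",f.x,f.fun)
# brass, visible tops
for h in(.008,.0115,.015):
  for z in(.055,.055+h):
    q=np.array([proj('side',[f.x[0]+.007*np.cos(t),f.x[1]+.007*np.sin(t),z]) for t in T]);print(h,z,q.min(0),q.max(0))
E
```

```text
knob [0.45835421 0.04033233] [-0.09163422  0.09251919 -0.00317181]
collar [0.45588948 0.03997162 0.01223756] [-2.01794137e-12 -2.04636308e-12  8.24229573e-13]
0.008 0.055 [229.55320415 229.50679834] [233.91758618 232.59440232]
0.008 0.063 [229.47288551 227.73657911] [233.85226199 230.82313718]
0.0115 0.055 [229.55320415 229.50679834] [233.91758618 232.59440232]
0.0115 0.0665 [229.43760275 226.95826926] [233.82356772 230.04433341]
0.015 0.055 [229.55320415 229.50679834] [233.91758618 232.59440232]
0.015 0.07 [229.40223236 226.1776094 ] [233.7948032  229.26315724]
```

>>> carry_out(
  moves=[
    {"jaw":0.005,"dx":-0.002,"dy":-0.0014,"dz":0.015,"yaw":0},
    {"jaw":0.005,"dx":0,"dy":0,"dz":0.015,"yaw":0},
    {"jaw":0.005,"dx":0,"dy":0,"dz":0.01,"yaw":0.06},
    {"jaw":0.005,"dx":0,"dy":0,"dz":0.005,"yaw":0},
    {"jaw":0.005,"dx":0,"dy":0,"dz":0,"yaw":0},
    {"jaw":0.005,"dx":0,"dy":0,"dz":0,"yaw":0},
  ],
)

```text
t: 7.3
tool_pos: [0.4543, 0.0415, 0.0984]
orientation: [2.95, 1.081, 0.001]
force: [-0.0, 0.1, -0.6]
opening: 0.0137
gripper_force: 20.0
```

```bash
python3 - <<'E'
from fit import *
s,M=st();i=read_camera('side')[:,:,::-1];cv2.imwrite('pics/side3.png',i)
c=b(s["tool_pos"][0]+.002,s["tool_pos"][1]-.002,(s["tool_pos"][2]-.0232,s["tool_pos"][2]-.0032),.024);print(c)
r0=int(c[2]);print(i.max(2)[r0-10:r0+6,221:243])
E
```

```text
t 7.3 p [0.4543 0.0415 0.0984] a 40.25 tilt [ 0.0004 -0.    ] q [-0.02 -0.17  2.01  0.    1.3   0.85] F [-0.02  0.14 -0.63] T [-0.072  0.136  0.004] open 0.0137 g 20.0
[223.91782865 239.26400663 231.98519979]
[[ 55  56  58  47  39  24   7  11  16   8   9  52  73  77  77  68  60  32
   44  53  54  54]
 [ 56  56  58  37  15   2   8  14  13   7   4  54  72  77  79  66  41  13
   34  52  58  57]
 [ 57  56  55  32  19  10  12  10  10   8  16  56  75  79  74  45  16  12
   28  50  55  54]
 [ 55  56  56  34  25  10  15  12   9   0  13  48  61  62  46  18   9   4
   31  56  56  57]
 [ 56  58  48  28  20  20  10  10  12   8   7  28  29  29  11  13  11  11
   28  54  58  56]
 [ 56  57  49  32  20  16  13  16  12  15  13   7   5   6  13   4  15  11
   25  58  51  44]
 [ 56  56  55  39  18   8  15  20  22  23  13  12  18  11   7  10  10  10
   34  38  22  18]
 [ 50  56  57  45  19   3  11  11  24  29  17   8  14   6   6  15   9  10
   42  33  34  98]
 [ 25  50  54  49  35  11  10  10  13  17  15  12  11  12  13   9   8  17
   51  49 104 133]
 [ 20  46  49 105  72  30  14  15  15   8   9  13  15  10  10  13  20  48
   53  50 125 133]
 [105 112 111 133  86  49  40  18  10  11  16  15   2  13  21  44  48  55
   54 104 131 131]
 [120 132 133 135  80  53  55  39  26  22  15  29  19  23  36  54  55  55
   49  94 100 129]
 [109 123 133 135 120  71  52  53  44  37  25  38  37  43  53  52  53 107
   70  51  45  90]
 [ 80 116 128 131 135 120  71  52  49  50  48  49  49  54  54  55  52  95
   68 107 115  66]
 [ 58  95 122 130 132 135 117 114  71  51  51  49 105  70  49 107  69  50
   50  97 104 108]
 [ 56  67 107 123 130 131 134 134 116 111 112 111 134 118 111 131 116 112
   68  43  44  89]]
```

```bash
python3 - <<'E'
from fit import *
for bt in(232.8,233.1):
  f=knob([223.8,239.2,bt],.0752);print("knob",f.x,f.fun)
f=knob([224,239.45,221.15],.1199);print("knob before",f.x,f.fun)
E
```

```text
knob [0.45494436 0.03608032] [ 0.01266936 -0.01279003  0.0004189 ]
knob [0.45455446 0.03481444] [ 0.00775982 -0.00783379  0.00025654]
knob before [0.458682   0.04139613] [-0.08735178  0.0881949  -0.00302386]
```

```bash
python3 - <<'E'
from fit import *
def low(x,y,z,cols,r=.024):
    q=np.array([proj('side',[x+r*np.cos(t),y+r*np.sin(t),z]) for t in np.linspace(-3.14,0.6,400)])
    o=[]
    for c in cols:
        m=np.abs(q[:,0]-c)<.5;o.append(np.polyval(np.polyfit(q[m,0],q[m,1],1),c) if m.sum()>3 else np.nan)
    return np.array(o)
def edge(img,c,r0,r1):
    v=img[r0:r1,c].astype(float);d=np.median(v[:3]);bg=np.median(v[-3:]);h=(d+bg)/2
    k=np.argmax(v>h);return r0+k-1+(h-v[k-1])/(v[k]-v[k-1])
A=cv2.imread('pics/side2.png').max(2);B=cv2.imread('pics/side3.png').max(2)
for I,z,w,cols in((A,.1199,(215,226),range(226,238)),(B,.0752,(225,234),[226,227,236,237])):
    cols=list(cols);e=np.array([edge(I,c,*w) for c in cols]);print(e.round(2))
    L,R=(224,239.45)if I is A else(223.8,239.2)
    f=least_squares(lambda p:np.r_[b(*p,(z,z+.02),.024)[:2]-[L,R],low(*p,z,cols)-e],[.456,.042],diff_step=1e-3)
    print(f.x,f.fun.round(2))
E
```

```text
[219.52 220.   220.8  220.92 220.78 221.33 221.24 221.07 220.67 220.46
 220.08 219.46]
[0.46049511 0.04050874] [ 0.56  0.73 -0.65 -0.27 -0.5  -0.22  0.18 -0.2  -0.04  0.11  0.39  0.4
  0.46 -0.7 ]
[230.24 230.71 230.58 230.43]
[0.45631474 0.03935364] [ 0.14  0.08  0.03  0.22 -0.51 -3.82]
```

```bash
python3 - <<'E'
from h import *
o=cv2.imread('pics/top0.png').astype(int)
print(o.max(2)[222:237,275:291]);print((o[...,2]-o[...,0])[222:237,275:291])
w=np.clip(190-o[223:235,277:289,0],0,None)*(1.);yy,xx=np.mgrid[223:235,277:289]
bg=np.median(o[222:237,275:291,0]);w=(bg-o[223:235,277:289,0]>35);print(bg,w.sum(),(xx*w).sum()/w.sum(),(yy*w).sum()/w.sum())
c=((xx*w).sum()/w.sum(),(yy*w).sum()/w.sum());print(at('top',*c,.056))
# knob dark disc in top0
d=(o[224:254,150:190].max(2)<90);yy,xx=np.mgrid[224:254,150:190];print('skirt bbox',xx[d].min(),xx[d].max(),yy[d].min(),yy[d].max())
for p in([.4341,.3647,0],):
  for z in(0,.02):
    q=np.array([proj('top',[p[0]+.024*np.cos(t),p[1]+.024*np.sin(t),z]) for t in np.linspace(0,6.3,100)]);print(z,q.min(0),q.max(0))
print(o.max(2)[240,158:184],o.max(2)[228:252,171])
E
```

```text
[[200 202 202 203 202 203 204 204 205 204 204 205 205 205 207 209]
 [201 201 202 203 203 203 203 204 204 204 204 205 205 206 207 208]
 [201 202 203 203 201 197 191 189 188 190 198 204 206 206 207 209]
 [201 202 203 200 190 171 152 141 138 149 174 196 205 206 207 210]
 [201 202 201 189 162 130 102  92 100 111 139 177 200 207 208 210]
 [202 202 195 169 130  96  80 105 136 137 127 154 189 205 208 211]
 [203 202 191 155 110  80 100 148 182 176 141 139 181 202 208 210]
 [202 203 191 152 104  86 127 177 198 182 139 130 177 202 209 210]
 [202 203 192 158 109  88 127 169 178 154 122 135 181 204 210 211]
 [203 204 197 171 125  85  96 119 125 113 116 157 191 206 210 212]
 [203 204 202 187 157 123  97  92  97 114 149 181 201 208 210 211]
 [203 205 205 200 189 171 153 142 145 162 183 200 206 210 211 211]
 [205 205 206 206 204 200 194 190 191 196 204 209 208 210 210 212]
 [205 206 207 207 208 208 208 208 208 210 212 211 210 210 211 212]
 [206 206 207 207 208 209 210 212 212 212 213 213 211 211 212 213]]
[[ -9 -10  -9  -9  -9 -10 -10  -9 -10 -10 -10  -9 -10 -10 -10 -10]
 [ -9 -10  -9  -9  -8  -9 -
[... 632 characters left out ...]
9  -9 -10]
 [ -9 -10  -9  -9 -10  -9  -9 -10  -9 -10 -10 -10  -8  -9 -10 -10]
 [-10 -10  -9  -9 -10 -11 -10 -11 -10  -9  -9 -10  -9  -9  -9 -10]
 [-10 -10 -10 -10 -11 -10 -10 -10  -9  -9 -10 -10  -9  -9  -9 -10]
 [-10 -10  -9 -10 -10 -10  -9 -10 -10 -10  -9 -10 -10  -9 -10  -9]]
202.0 65 282.18461538461537 229.0
[0.45736496 0.04364015 0.056     ]
skirt bbox 162 177 232 247
0 [163.17204682 231.53215548] [179.57141658 248.00094091]
0.02 [161.79660732 230.96975132] [178.44267003 247.68423327]
[195 195 182 138  73  33  29  29  33  40  44  44  42  34  31  38  49  56
  54  52  95 152 184 192 192 192] [197 197 189 154  93  48  40  41  40  35  29  28  34  42  47  45  38  30
  32  68 128 171 187 193]
```

>>> carry_out(
  moves=[
    {"jaw":0.005,"dx":0.0014,"dy":0,"dz":0.003,"yaw":0},
    {"jaw":0.005,"dx":0,"dy":0,"dz":0.002,"yaw":0},
    {"jaw":0.005,"dx":0,"dy":0,"dz":0.001,"yaw":0},
    {"jaw":0.005,"dx":0,"dy":0,"dz":0,"yaw":0},
  ],
)

```text
t: 7.85
tool_pos: [0.4552, 0.0424, 0.0922]
orientation: [2.95, 1.08, 0.0]
force: [0.4, -0.3, 0.7]
opening: 0.014
gripper_force: 20.0
```

>>> carry_out(
  moves=[
    {"jaw":0.005,"dx":0,"dy":0,"dz":0.001,"yaw":0},
    {"jaw":0.005,"dx":0,"dy":0,"dz":0.0005,"yaw":0},
    {"jaw":0.005,"dx":0,"dy":0,"dz":0,"yaw":0},
  ],
)

```text
t: 8.22
tool_pos: [0.4553, 0.0427, 0.0907]
orientation: [-2.95, -1.08, -0.001]
force: [1.9, 1.5, 1.9]
opening: 0.0136
gripper_force: 20.0
```

>>> carry_out(
  moves=[
    {"jaw":0.005,"dx":0,"dy":0,"dz":0.0005,"yaw":0},
    {"jaw":0.005,"dx":0,"dy":0,"dz":0.0005,"yaw":0},
    {"jaw":0.005,"dx":0,"dy":0,"dz":0,"yaw":0},
  ],
)

```text
t: 8.6
tool_pos: [0.4553, 0.0427, 0.0898]
orientation: [-2.95, -1.08, -0.001]
force: [0.8, 4.4, 3.4]
opening: 0.0137
gripper_force: 20.0
```

```bash
python3 -c "
from h import *
st()"
```

```text
t 8.6 p [0.4553 0.0427 0.0898] a 40.21 tilt [0.0004 0.0005] q [-0.02 -0.16  2.02  0.    1.28  0.85] F [0.81 4.36 3.38] T [0.868 0.044 0.015] open 0.0137 g 20.0
```

>>> carry_out(
  moves=[
    {"jaw":0.005,"dx":0.0006,"dy":-0.0008,"dz":0,"yaw":0},
    {"jaw":0.005,"dx":0,"dy":0,"dz":0,"yaw":0},
  ],
)

```text
t: 8.85
tool_pos: [0.4551, 0.0434, 0.0894]
orientation: [2.95, 1.08, 0.0]
force: [3.6, 2.8, -1.3]
opening: 0.0138
gripper_force: 20.0
```

>>> carry_out(
  moves=[
    {"jaw":0.005,"dx":0.0006,"dy":-0.0008,"dz":0,"yaw":0},
    {"jaw":0.005,"dx":0,"dy":0,"dz":0,"yaw":0},
  ],
)

```text
t: 9.1
tool_pos: [0.4548, 0.0442, 0.0894]
orientation: [2.95, 1.08, -0.001]
force: [1.7, -0.0, -0.8]
opening: 0.014
gripper_force: 20.0
```

```bash
python3 -c "
from h import *
st()"
```

```text
t 9.1 p [0.4548 0.0442 0.0894] a 40.21 tilt [-0.0005 -0.0005] q [-0.02 -0.16  2.02 -0.    1.28  0.85] F [ 1.69 -0.04 -0.78] T [ 0.096 -0.281  0.01 ] open 0.014 g 20.0
```

>>> carry_out(
  moves=[
    {"jaw":0.005,"dx":0.0011,"dy":0.001,"dz":0,"yaw":0},
    {"jaw":0.005,"dx":0,"dy":0,"dz":0.0005,"yaw":0},
    {"jaw":0.005,"dx":0,"dy":0,"dz":0,"yaw":0},
  ],
)

```text
t: 9.48
tool_pos: [0.4556, 0.044, 0.0887]
orientation: [-2.95, -1.08, 0.003]
force: [-5.1, -2.2, 3.0]
opening: 0.0136
gripper_force: 20.0
```

>>> carry_out(
  moves=[
    {"jaw":0.005,"dx":0,"dy":0,"dz":0.0007,"yaw":0},
    {"jaw":0.005,"dx":0,"dy":0,"dz":0,"yaw":0},
  ],
)

```text
t: 9.72
tool_pos: [0.4556, 0.044, 0.0882]
orientation: [-2.95, -1.08, 0.003]
force: [-4.8, -1.7, 4.4]
opening: 0.0138
gripper_force: 20.0
```

```bash
python3 -c "
from h import *
st()"
```

```text
t 9.72 p [0.4556 0.044  0.0882] a 40.21 tilt [-0.002  -0.0007] q [-0.02 -0.16  2.02 -0.    1.28  0.85] F [-4.79 -1.71  4.42] T [-0.393  1.329  0.05 ] open 0.0138 g 20.0
```

>>> carry_out(
  moves=[
    {"jaw":0.005,"dx":-0.0008,"dy":-0.0003,"dz":0,"yaw":0},
    {"jaw":0.005,"dx":0,"dy":0,"dz":0,"yaw":0},
  ],
)

```text
t: 9.98
tool_pos: [0.4555, 0.0439, 0.0883]
orientation: [2.95, 1.08, -0.001]
force: [-3.2, -0.9, 1.1]
opening: 0.0143
gripper_force: 20.0
```

>>> carry_out(
  moves=[
    {"jaw":0.005,"dx":0,"dy":0,"dz":0.0005,"yaw":-0.04},
    {"jaw":0.005,"dx":0,"dy":0,"dz":0,"yaw":0},
  ],
)

```text
t: 10.22
tool_pos: [0.4554, 0.044, 0.0878]
orientation: [-2.928, -1.138, 0.001]
force: [-3.8, -0.9, 1.4]
opening: 0.0139
gripper_force: 20.0
```

>>> carry_out(
  moves=[
    {"jaw":0.005,"dx":0,"dy":0,"dz":0.0005,"yaw":-0.04},
    {"jaw":0.005,"dx":0,"dy":0,"dz":0,"yaw":0},
  ],
)

```text
t: 10.48
tool_pos: [0.4555, 0.044, 0.0873]
orientation: [-2.905, -1.196, 0.001]
force: [-4.5, -1.5, 1.9]
opening: 0.0136
gripper_force: 20.0
```

```bash
python3 -c "
from h import *
st()"
```

```text
t 10.47 p [0.4555 0.044  0.0873] a 44.74 tilt [-0.0005 -0.0002] q [-0.02 -0.16  2.02 -0.    1.28  0.77] F [-4.55 -1.51  1.93] T [-0.383  1.064 -0.009] open 0.0136 g 20.0
```

>>> carry_out(
  moves=[
    {"jaw":0.005,"dx":-0.0009,"dy":-0.0005,"dz":0,"yaw":0},
    {"jaw":0.005,"dx":0,"dy":0,"dz":0.0007,"yaw":0},
    {"jaw":0.005,"dx":0,"dy":0,"dz":0,"yaw":0},
  ],
)

```text
t: 10.85
tool_pos: [0.4552, 0.0439, 0.0869]
orientation: [2.905, 1.196, 0.002]
force: [0.1, 0.1, -0.7]
opening: 0.014
gripper_force: 20.0
```

>>> carry_out(
  moves=[
    {"jaw":0.005,"dx":0,"dy":0,"dz":0.0007,"yaw":0},
    {"jaw":0.005,"dx":0,"dy":0,"dz":0.0007,"yaw":0},
    {"jaw":0.005,"dx":0,"dy":0,"dz":0,"yaw":0},
  ],
)

```text
t: 11.22
tool_pos: [0.455, 0.0439, 0.0854]
orientation: [2.905, 1.197, 0.001]
force: [-0.3, 0.1, -0.5]
opening: 0.0138
gripper_force: 20.0
```

```bash
python3 -c "
from h import *
st()"
```

```text
t 11.22 p [0.455  0.0439 0.0854] a 44.79 tilt [0.0006 0.0002] q [-0.02 -0.16  2.02  0.    1.28  0.77] F [-0.27  0.12 -0.49] T [ 0.145 -0.146 -0.024] open 0.0138 g 20.0
```

Forces are near zero and the underside is about 7 mm above the panel, under the 8 mm unkeyed limit, so the knob is keyed. I continue down gently.

>>> carry_out(
  moves=[
    {"jaw":0.005,"dx":0,"dy":0,"dz":0.001,"yaw":0},
    {"jaw":0.005,"dx":0,"dy":0,"dz":0.001,"yaw":0},
    {"jaw":0.005,"dx":0,"dy":0,"dz":0.001,"yaw":0},
    {"jaw":0.005,"dx":0,"dy":0,"dz":0,"yaw":0},
  ],
)

```text
t: 11.72
tool_pos: [0.4549, 0.0439, 0.0824]
orientation: [-2.905, -1.197, -0.001]
force: [2.8, 1.4, -0.9]
opening: 0.0139
gripper_force: 20.0
```

>>> carry_out(
  moves=[
    {"jaw":0.005,"dx":0,"dy":0,"dz":0.001,"yaw":0},
    {"jaw":0.005,"dx":0,"dy":0,"dz":0.001,"yaw":0},
    {"jaw":0.005,"dx":0,"dy":0,"dz":0.001,"yaw":0},
    {"jaw":0.005,"dx":0,"dy":0,"dz":0,"yaw":0},
  ],
)

```text
t: 12.22
tool_pos: [0.4549, 0.0439, 0.0793]
orientation: [2.905, 1.197, 0.001]
force: [3.1, 2.8, 1.1]
opening: 0.0141
gripper_force: 20.0
```

```bash
python3 -c "
from h import *
st()"
```

```text
t 12.22 p [0.4549 0.0439 0.0793] a 44.8 tilt [0.0004 0.0001] q [-0.02 -0.15  2.03  0.    1.26  0.77] F [3.12 2.78 1.07] T [ 0.484 -0.543  0.036] open 0.0141 g 20.0
```

>>> carry_out(
  moves=[
    {"jaw":0.005,"dx":0.0004,"dy":0,"dz":0.0007,"yaw":0},
    {"jaw":0.005,"dx":0,"dy":0,"dz":0.0005,"yaw":0},
    {"jaw":0.005,"dx":0,"dy":0,"dz":0,"yaw":0},
  ],
)

```text
t: 12.6
tool_pos: [0.4549, 0.0441, 0.0781]
orientation: [-2.905, -1.197, 0.0]
force: [2.3, 1.9, 1.2]
opening: 0.0139
gripper_force: 20.0
```

>>> carry_out(
  moves=[
    {"jaw":0.005,"dx":0,"dy":0,"dz":0.0003,"yaw":0},
    {"jaw":0.005,"dx":0,"dy":0,"dz":0,"yaw":0},
    {"jaw":0.005,"dx":0,"dy":0,"dz":0,"yaw":0},
  ],
)

```text
t: 12.98
tool_pos: [0.4549, 0.0441, 0.0781]
orientation: [-2.905, -1.197, 0.0]
force: [-0.8, 1.7, 5.1]
opening: 0.0138
gripper_force: 20.0
```

```bash
python3 -c "
from h import *
st()"
```

```text
t 12.97 p [0.4549 0.0441 0.0781] a 44.79 tilt [-0.0002 -0.    ] q [-0.02 -0.15  2.03 -0.    1.26  0.77] F [-0.75  1.67  5.06] T [ 0.287  0.139 -0.015] open 0.0138 g 20.0
```

The knob is home: the z force rose at exactly the expected height. Next I turn it clockwise about 36° to off.

>>> carry_out(
  moves=[
    {"jaw":0.005,"dx":0,"dy":0,"dz":-0.0003,"yaw":0},
    {"jaw":0.005,"dx":0,"dy":0,"dz":0,"yaw":0.07},
    {"jaw":0.005,"dx":0,"dy":0,"dz":0,"yaw":0.07},
    {"jaw":0.005,"dx":0,"dy":0,"dz":0,"yaw":0.07},
  ],
)

```text
t: 13.48
tool_pos: [0.455, 0.0441, 0.0781]
orientation: [3.015, 0.883, 0.0]
force: [1.8, 1.5, 2.8]
opening: 0.0141
gripper_force: 20.0
```

```bash
python3 -c "
from h import *
st()"
```

```text
t 13.47 p [0.455  0.0441 0.0781] a 32.64 tilt [ 0.0001 -0.0001] q [-0.02 -0.15  2.03 -0.    1.26  0.99] F [1.77 1.5  2.84] T [ 0.26  -0.204  0.05 ] open 0.0141 g 20.0
```

>>> carry_out(
  moves=[
    {"jaw":0.005,"dx":0,"dy":0,"dz":0,"yaw":0.07},
    {"jaw":0.005,"dx":0,"dy":0,"dz":0,"yaw":0.07},
    {"jaw":0.005,"dx":0,"dy":0,"dz":0,"yaw":0.07},
  ],
)

```text
t: 13.85
tool_pos: [0.4551, 0.044, 0.0781]
orientation: [3.091, 0.562, 0.0]
force: [1.2, 2.0, 1.7]
opening: 0.0138
gripper_force: 20.0
```

>>> carry_out(
  moves=[
    {"jaw":0.005,"dx":0,"dy":0,"dz":0,"yaw":0.07},
    {"jaw":0.005,"dx":0,"dy":0,"dz":0,"yaw":0.07},
    {"jaw":0.005,"dx":0,"dy":0,"dz":0,"yaw":0.06},
    {"jaw":0.005,"dx":0,"dy":0,"dz":0,"yaw":0},
    {"jaw":0.005,"dx":0,"dy":0,"dz":0,"yaw":0},
  ],
)

```text
t: 14.48
tool_pos: [0.4551, 0.044, 0.0781]
orientation: [3.131, 0.256, 0.0]
force: [1.9, 1.4, 1.0]
opening: 0.014
gripper_force: 20.0
```

```bash
python3 -c "
from h import *
st()"
```

```text
t 14.47 p [0.4551 0.044  0.0781] a 9.34 tilt [ 0.0001 -0.0002] q [-0.02 -0.15  2.03 -0.    1.26  1.39] F [1.89 1.4  0.98] T [ 0.136 -0.171  0.005] open 0.014 g 20.0
```

The tool is at 9.3°, and off is about 8.7°. I release, lift, and look.

>>> carry_out(
  moves=[
    {"jaw":0.045,"dx":0,"dy":0,"dz":0,"yaw":0},
    {"jaw":0.045,"dx":0,"dy":0,"dz":0,"yaw":0},
    {"jaw":0.045,"dx":0,"dy":0,"dz":0,"yaw":0},
    {"jaw":0.045,"dx":0,"dy":0,"dz":-0.01,"yaw":0},
    {"jaw":0.045,"dx":0,"dy":0,"dz":-0.03,"yaw":0},
    {"jaw":0.045,"dx":0,"dy":0,"dz":-0.05,"yaw":0},
    {"jaw":0.045,"dx":0,"dy":0,"dz":-0.05,"yaw":0},
    {"jaw":0.045,"dx":0,"dy":0,"dz":0,"yaw":0},
  ],
)

```text
t: 15.48
tool_pos: [0.4579, 0.044, 0.224]
orientation: [3.13, 0.254, 0.015]
force: [0.5, 0.3, 0.1]
opening: 0.045
gripper_force: 0.0
```

>>> carry_out(
  moves=[
    {"jaw":0.045,"dx":0,"dy":-0.05,"dz":0,"yaw":0},
    {"jaw":0.045,"dx":0,"dy":-0.05,"dz":0,"yaw":0},
    {"jaw":0.045,"dx":0,"dy":-0.05,"dz":0,"yaw":0},
    {"jaw":0.045,"dx":0,"dy":-0.05,"dz":0,"yaw":0},
    {"jaw":0.045,"dx":0,"dy":-0.03,"dz":0,"yaw":0},
    {"jaw":0.045,"dx":0,"dy":0,"dz":0,"yaw":0},
    {"jaw":0.045,"dx":0,"dy":0,"dz":0,"yaw":0},
  ],
)

```text
t: 16.35
tool_pos: [0.4178, 0.2704, 0.2176]
orientation: [3.13, 0.254, -0.001]
force: [-0.2, 0.2, 0.2]
opening: 0.045
gripper_force: 0.0
```

```bash
python3 -c "
from h import *
st()
i=read_camera('side')[:,:,::-1];j=read_camera('top')[:,:,::-1]
r=lambda i,x,y:cv2.resize(i[y:y+60,x:x+40],(400,600),interpolation=cv2.INTER_CUBIC)
cv2.imwrite('pics/f.png',np.hstack([r(i,212,195),r(j,262,200)]))"
```

```text
t 16.35 p [0.4178 0.2704 0.2176] a 9.29 tilt [-0.0008 -0.0009] q [ 0.47 -0.15  1.77 -0.    1.52  1.88] F [-0.21  0.19  0.18] T [0.01  0.166 0.043] open 0.045 g 0.0
```

View pics/f.png

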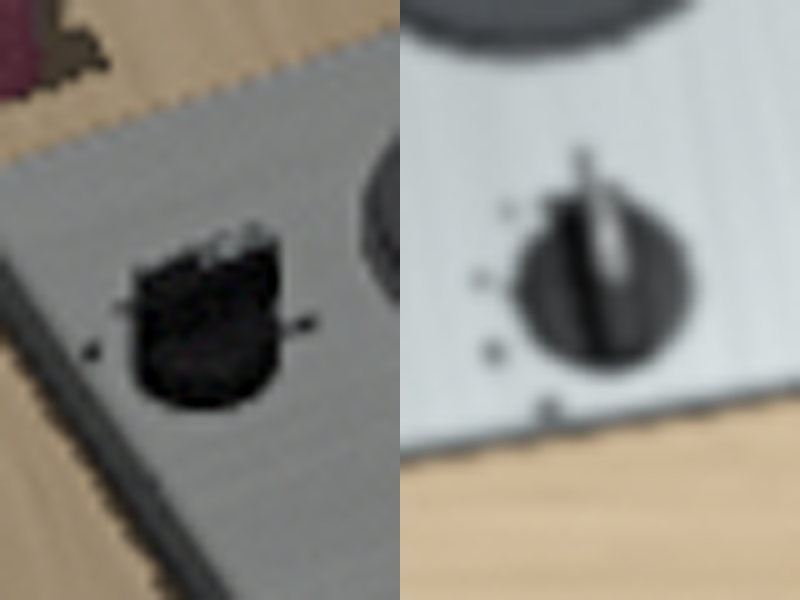

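The knob sits level on the panel. Its bright pointer line at crop (600,210) points at the off dash at (583,160), and the arm is clear. I hand the job in.

```bash
python3 -c "
from plant import close_job
print(close_job())"
```

```text
the job is handed in; nothing more can be done
None
```

The black knob is fully home on its spindle, turned to the off mark and released, with the arm clear; I handed the job in at about 16 s, and no verdict was returned.

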